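# Nip up the bar clamp, then light the joint with the torch

## Task

Squeeze the red trigger of the bar clamp fully in against its grip to nip the two boards tight, and let it spring right back. Then draw the lit torch up out of its holder, turn it to a slant of about 45 degrees and hold it raised with its lens about 10 cm from the pencil triangle, shining at the middle of the triangle so that the joint can be inspected; the torch must not touch the boards or the clamp, and the things lying around stay where they are. The program finishes while holding the torch still like this: do not put it down or let go.

Things in the scene. Friction and masses are not known exactly. Their poses are not given: they have to be found in the camera images.
- panel: Fixed work: two brown boards, together 150 (x) by 240 mm (y), 22 mm thick, edge to edge on battens, top 40 mm above the bench; seam along y at x = 0. A black and red bar clamp crosses them at y = +70 mm: steel bar along x from -205 to +95 mm, 61 to 79 mm above the bench. Origin: on the bench under the boards' middle; z up; yaw varies; on the robot's left or right.
- trigger (a joint): Sprung red trigger of the clamp, 10 mm thick, 22 wide, 66 long, hinged at its lower end, 92 mm above the bench, on the +x side of the grip. 0 = released, leaning away from the grip; 0.22 rad = fully squeezed (hard stop), upright, 5 mm from the grip. Squeezed by pinching grip and trigger together; springs back. About 4 N at its upper half to start, 12 N at the stop.
- squeeze (a point): Where to pinch along its x from above, 142 mm above the bench. Back of the grip 19.5 mm to -x; front of the trigger 19.5 mm to +x when squeezed, 31 mm (tip 34 mm) when released. The black fixed grip, 24 x 24 mm, stands upright at the clamp's -x end, from the clamp's body (top 90 mm above the bench) to 175 mm; clear space around. Axes as the panel's.
- mark (a point): Middle of the dark pencil triangle, sides about 70 mm, drawn across the seam on top of the boards, at the end away from the clamp; 40 mm above the bench, 130 mm from the clamp's bar along the panel's -y. Axes as the panel's.
- holder: Fixed torch holder: black upright tube, outside 42 mm, inside 32 mm across, with two narrow ribs, on a steel foot 100 x 90 x 8 mm. Its mouth is 75 mm, its inner floor 12 mm above the bench. Origin: on the bench under the tube's axis; z up. It may be on the robot's left or right.
- torch: Slim round torch, lit, orange barrel, 150 mm long, 0.1 to 0.2 kg; stands upright in the holder, lens down, 87 mm of it above the mouth. Origin: middle of the lens face; +z runs to the tail (it shines along -z). Head 28 mm across up to 30 mm from the lens, barrel 23 to 24 mm from 44 to 150 mm. Centre of mass about 70 mm from the lens. Grip it from above 35 to 50 mm below the tail.
- tape: Loose yellow tape measure, 66 x 62 x 34 mm, lying before the boards; leave it alone. Origin under its middle.
- jar: Loose glass jar with a blue lid, 56 mm across, 70 mm high, beyond the holder; leave it alone. Origin under its middle.
- battery: Loose black and grey tool battery, 75 x 60 x 54 mm, beyond the holder; leave it alone. Origin under its middle.
There are look-alikes about, which are no part of the job. What is shaped like the holder but purple is not meant.

How it is judged:
By the outcome, as a careful person would: the job done as asked, in the order asked, and still so for the second after the job is handed in, while the arm keeps its last pose, push and grip.
It also fails if it takes over 56 s, if anything falls off the work surface, if the arm or the gripper's body presses on something with over 40 N, if the wrist force passes 120 N, or if a joint passes its speed limit or range.

## Robot

A 6-joint arm with a two-finger parallel gripper is mounted at the origin on the work surface. World frame = base frame: x ahead of the robot, y to its left, z up, the work surface at z = 0. Lengths are in mm, angles in degrees, forces in N, time in s.
With the tool pointing down it reaches from about 300 to 850 mm from the base axis. Payload 4.2 kg.
Tool frame: the origin (TCP) lies midway between the tips of the shut fingers; the grasp point (between the pads) lies 19 mm behind it (env.grip_depth is the distance from the TCP to the grasp point, in mm); z points along the fingers, y is the line along which they close (so a half turn about z gives the same grasp; the last joint's range is limited). The gripper opens to 91 mm and grips with 3 to 60 N. Pads are 32 mm wide; open, the fingers measure 118 mm over their backs; the gripper's body (76 mm by 178 mm) begins 60 mm behind the grasp point.
Start: joints at [-77.464, 18.312, 89.639, -0, 72.044, -1.146], TCP at [136.011, -558.699, 213.976] pointing down, gripper open.
Joint ranges: [-177.97, 177.97], [-48.28, 115.42], [12.27, 149.76], [-77.06, 257.06], [2.81, 150.46], [-146.56, 146.56]. Speed limits (degrees/s): [147.25, 147.25, 180, 180, 180, 180].

## Interface

Orientations are given as [roll, pitch, yaw] about the fixed x, y, z axes, in that order (R = Rz(yaw) Ry(pitch) Rx(roll)).
In Python, from workcell import env, eyes gives the robot as it stands.
- The arm moves only by the tool send_rows, never from a script. Its argument "motion" is a list of rows, each a list of 7 numbers: the shift along the world's x, y, z normalised to -1 to 1, where 1 is 0.5 m, then the turn, a rotation vector about the world's x, y, z normalised to -1 to 1, where 1 is 60 degrees, then the opening, from -1 (shut) to 1 (fully open). A call has 1 to 20 rows; each row is the pose to reach, as a shift and turn from the pose commanded when the call began; what a row does not reach only later rows make up. A row lasts 1/8 s, in which the tool goes at most 62.5 mm and 10.7 degrees, less where a joint would pass 70% of its speed; a pose out of reach is approached as far as the arm can. A call with a number of a shift or a turn outside -1 to 1 is refused whole. A call with a gripper value outside its range is refused whole. The fingers move at their own pace and stop on an object; "squeeze" is the grip in N (left out, the last holds). Time passes only in rows, so rows that repeat a pose let the fingers close. It gives the time, the measured TCP pose, the force, the opening and the grip force at its end, in the units of the state.
- env.state(): the state, without advancing time (a new reading comes with each control period).
- eyes.grab_frame(name): name is "scene" or "side" or "wrist"; returns a dict with "pixels" (384x512x3 uint8, red, green, blue), "depth" (384x512 float32, mm along the optical axis (not along the pixel's ray), 0 where there is no reading), "fx", "fy", "cx", "cy" (pixels), "R" (3x3) and "t" (3): a world point X has camera coordinates R X + t; the wrist camera has in their place "T_tool_cam" (4x4, takes a point from camera to tool coordinates, whose origin is the TCP and whose axes are the flange's). Camera axes: x right, y down, z forward; pixel columns grow to the right and rows downward; lengths in mm; the calibration is good to about 2 mm. A picture is of the moment at which its call begins: read the wrist's pose just before it.
- env.job_done(): hands the job in; it is judged then, once.
The state is a dict: "time_s": time; "qpos": joint angles; "qvel": joint speeds; "effort": joint torques, N m; "ee_pos": TCP position; "ee_rot": TCP orientation; "force": force on the tool from outside, world axes, zero at the start; "torque": the same for the moment, N m; "gripper_width": finger opening in mm; "gripper_force": force on a finger pad.
Only numpy, scipy, OpenCV 4.12 (cv2) and the standard library are available. Lean on these libraries where they do the work, as an engineer would, in place of code of your own. Each camera call takes 0.05 s, during which the arm holds its last target. There are 200 camera calls.

## Working session

There is one attempt and no reset: what is moved stays moved. The work goes in short steps, Python scripts to look and compute and a tool call to move; the robot and the scene stay as the last step left them, time stands still between calls to the robot, and variables do not carry over. Pictures are saved under pics/ and viewed, at most 10 in all, crops included, and the job is handed in when it is done.

Besides the shell and the picture viewer there is one more tool, called by a JSON object that holds its "api" and its "payload", one argument or row to a line. send_rows: Moves the arm, as the interface text tells. Its arguments: {"type":"object","properties":{"motion":{"type":"array"},"squeeze":{"type":"number"}},"required":["motion"]}

```bash
mkdir -p pics; ls; cat > h.py <<'E'
import numpy as np,cv2
from workcell import env,eyes
from scipy.spatial.transform import Rotation as Ro
def cloud(f,T=None):
    d=f["depth"];v,u=np.mgrid[:d.shape[0],:d.shape[1]]
    P=np.stack([(u-f["cx"])/f["fx"]*d,(v-f["cy"])/f["fy"]*d,d],-1)
    if T is None: return (P-f["t"])@f["R"]
    return P@T[:3,:3].T+T[:3,3]
def wrist():
    s=env.state();f=eyes.grab_frame("wrist")
    T=np.eye(4);T[:3,:3]=Ro.from_euler('xyz',s["ee_rot"],degrees=True).as_matrix();T[:3,3]=s["ee_pos"]
    return f,T@f["T_tool_cam"]
def save(n,p): cv2.imwrite(f"pics/{n}.png",np.ascontiguousarray(p[...,::-1]))
E
python3 - <<'E'
from h import *
a=eyes.grab_frame("scene");b=eyes.grab_frame("side")
np.savez("s0.npz",**{k+n:v for n,f in(("_a",a),("_b",b)) for k,v in f.items()})
im=np.vstack([a["pixels"],b["pixels"]]);save("a",cv2.resize(a["pixels"],(800,600)));save("b",cv2.resize(b["pixels"],(800,600)))
for f in(a,b):print(f["fx"],-f["R"].T@f["t"],f["R"][2])
print(env.state())
E
```

```text
pics
438.31727211030255 [1102.75870538 -355.78040775  964.58116442] [-0.45190517  0.30577984 -0.83802172]
434.11403154806226 [ 289.62800553 -784.11886567  911.2540315 ] [ 0.31282377  0.64359739 -0.69851535]
{'time_s': 0.1, 'qpos': array([-7.74642755e+01,  1.83478915e+01,  8.96976952e+01,  1.02768101e-03,
        7.20442814e+01, -1.14661668e+00]), 'qvel': array([ 0.06184407, -0.14153193, -0.09318794, -0.04029003,  0.03691152,
        0.00846459]), 'effort': array([ 7.23930066e-05, -4.13334382e+01, -2.32510042e+01,  7.28816539e-02,
        4.21886018e-02, -6.08802429e-05]), 'ee_pos': array([ 135.91385184, -558.25387391,  213.21688492]), 'ee_rot': array([-1.79910170e+02, -2.77527374e-03,  1.36820214e+01]), 'force': array([ 0.57809179,  0.27992619, -0.83264276]), 'torque': array([-0.03857952, -0.01159759,  0.05205889]), 'gripper_force': 0.0, 'gripper_width': 91.13094910057957}
```

View pics/a.png

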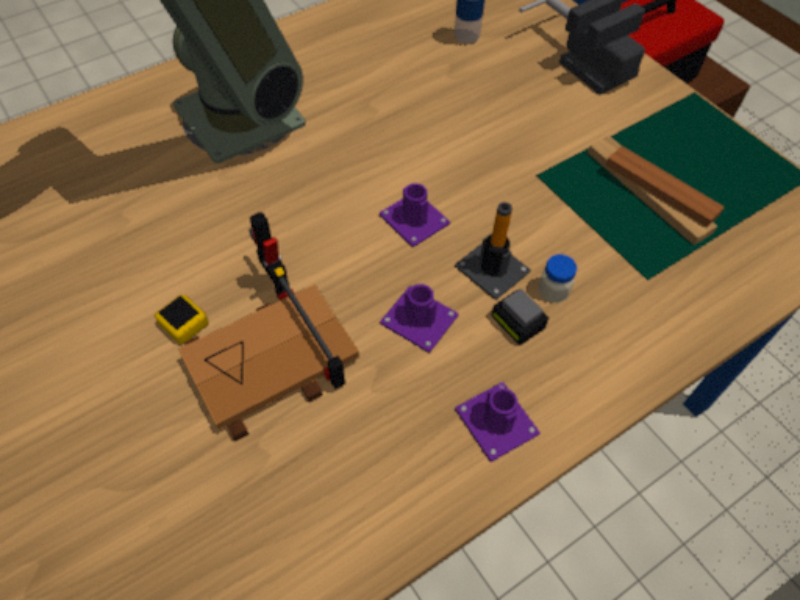

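View pics/b.png

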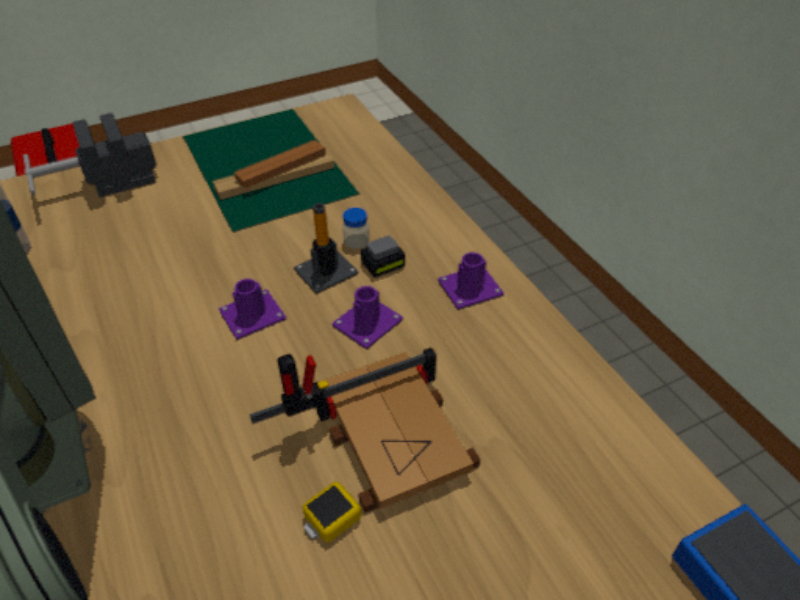

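The scene view shows the boards at about (270,355) and the clamp grip at (262,225) with its red trigger at (270,250). The lit torch stands in the black holder at (497,240). The side view shows the grip at (290,375), the trigger at (308,375) and the torch at (321,240). Three holder-shaped things are purple, at scene (414,212), (420,315) and (500,420), so they aren't meant. The black one at (497,255) fits, as it holds the torch.

```bash
python3 - <<'E'
from h import *
z=np.load("s0.npz");s=800/512
for n in "ab":
    f={k:z[f"{k}_{n}"] for k in("pixels","depth","fx","fy","cx","cy","R","t")}
    P=cloud(f);hsv=cv2.cvtColor(f["pixels"],cv2.COLOR_RGB2HSV).astype(int);H,S,V=hsv[...,0],hsv[...,1],hsv[...,2]
    X,Y,Z=P[...,0],P[...,1],P[...,2];ok=f["depth"]>0
    c=(np.array([270,355] if n=="a" else [405,430])/s).astype(int)
    ctr=P[c[1],c[0]];near=np.hypot(X-ctr[0],Y-ctr[1])<170
    # boards top
    m=ok&near&(abs(Z-40)<5)
    m=m.astype(np.uint8);m=cv2.morphologyEx(m,cv2.MORPH_OPEN,np.ones((3,3)))
    _,l,st,_=cv2.connectedComponentsWithStats(m);m=l==1+st[1:,4].argmax()
    r=cv2.minAreaRect(P[m][:,:2].astype(np.float32));print(n,"board",ctr.round(),r,np.median(Z[m]))
    # grip: tall points near
    near=np.hypot(X-ctr[0],Y-ctr[1])<330
    g=ok&near&(Z>168)&(Z<185);print("grip top",g.sum(),P[g].mean(0).round(1),np.ptp(P[g],0).round())
    red=ok&near&((H<6)|(H>174))&(S>150)&(Z>95)&(Z<175);print("red",red.sum(),P[red].mean(0).round(1),P[red].min(0).round(),P[red].max(0).round())
    # torch
    c=(np.array([500,225] if n=="a" else [321,225])/s).astype(int);ct=P[c[1],c[0]]
    nr=ok&(np.hypot(X-ct[0],Y-ct[1])<40)
    for a,b in((80,100),(100,120),(120,140),(140,155),(157,175)):
        q=P[nr&(Z>a)&(Z<b)]
        if len(q):print("torch",a,len(q),q.mean(0).round(1),q.max(0).round())
    for nm,p in (("tape",(181,318) if n=="a" else (330,508)),("jar",(560,268) if n=="a" else (355,215)),("bat",(520,312) if n=="a" else (383,250)),):
        print(nm,P[int(p[1]/s),int(p[0]/s)].round())
    for p in ((205,361),(243,343),(241,383)) if n=="a" else ((383,440),(431,441),(399,473)): print("tri",P[int(p[1]/s),int(p[0]/s)].round())
    print("cam",(-f["R"].T@f["t"]).round())
E
```

```text
a board [ 561. -223.   39.] ((551.4259033203125, -242.13082885742188), (191.573486328125, 166.53692626953125), 87.00196838378906) 40.5556907833885
grip top 82 [ 421.9 -143.5  173.8] [24. 24. 11.]
red 140 [ 447.9 -147.7  130.7] [ 410. -155.   96.] [ 462. -137.  160.]
torch 80 50 [606.8 183.9  90.4] [614. 197. 100.]
torch 100 48 [606.8 184.2 110.7] [614. 198. 120.]
torch 120 47 [607.3 184.  130.3] [614. 196. 140.]
torch 140 44 [607.2 184.1 147.5] [614. 197. 155.]
torch 157 63 [603.2 188.9 162.3] [613. 201. 166.]
tape [ 416. -309.   32.]
jar [697. 244.  71.]
bat [720. 143.  56.]
tri [ 517. -310.   40.]
tri [ 519. -247.   40.]
tri [ 582. -281.   41.]
cam [1103. -356.  965.]
b board [ 560. -247.   41.] ((555.5103759765625, -239.25360107421875), (206.54959106445312, 172.95245361328125), 87.47996520996094) 39.88580643850615
grip top 86 [ 420.9 -147.6  173.3] [23. 23.  9.]
red 208 [ 435.9 -152.7  131.7] [ 410. -159.   96.] [ 460. -139.  159.]
torch 80 47 [603.1 179.7  90.5] [616. 189. 100.]
torch 100 41 [601.9 179.7 110.9] [614. 190. 120.]
torch 120 39 [602.4 179.5 129.3] [615. 194. 139.]
torch 140 37 [602.8 179.3 146.8] [616. 187. 154.]
torch 157 40 [604.1 185.3 160.9] [616. 198. 165.]
tape [ 408. -310.   33.]
jar [700. 249.  68.]
bat [710. 141.  50.]
tri [ 523. -245.   39.]
tri [ 585. -281.   40.]
tri [ 519. -307.   40.]
cam [ 290. -784.  911.]
```

{"api": "send_rows", "payload": {
  "motion": [
    [0.15, 0.2, 0.25, 0, 0, 0.3, 1],
    [0.586, 0.825, 0.25, 0, 0, 1, 1],
    [0.586, 0.825, 0.25, 0, 0, 1, 1],
    [0.586, 0.825, 0.25, 0, 0, 1, 1],
    [0.586, 0.825, 0.25, 0, 0, 1, 1],
    [0.586, 0.825, 0.25, 0, 0, 1, 1],
    [0.586, 0.825, 0.25, 0, 0, 1, 1],
    [0.586, 0.825, 0.25, 0, 0, 1, 1],
    [0.586, 0.825, 0.25, 0, 0, 1, 1],
    [0.586, 0.825, 0.25, 0, 0, 1, 1],
    [0.586, 0.825, 0.25, 0, 0, 1, 1]
  ]
}}

```text
time_s: 1.48
ee_pos: [428.4, -146.6, 338.5]
ee_rot: [-179.9, 0.0, 73.7]
force: [0.3, -0.5, -0.2]
gripper_width: 91.4
gripper_force: 0.0
```

{"api": "send_rows", "payload": {
  "motion": [
    [0, 0, 0, 0, 0, 0.226, 1],
    [0, 0, 0, 0, 0, 0.226, 1],
    [0, 0, 0, 0, 0, 0.226, 1]
  ]
}}

```text
time_s: 1.85
ee_pos: [428.2, -147.3, 338.7]
ee_rot: [-180.0, 0.0, 87.1]
force: [-0.1, 0.7, -0.3]
gripper_width: 91.5
gripper_force: 0.0
```

```bash
python3 - <<'E'
from h import *
f,T=wrist();np.savez("w0.npz",T=T,**f)
s=env.state();print(s["time_s"],s["ee_pos"],s["ee_rot"],s["qpos"].round(1));print(f["T_tool_cam"].round(3),f["fx"])
save("w0",f["pixels"])
P=cloud(f,T);ok=f["depth"]>0;Z=P[...,2]
g=ok&(Z>166)&(Z<185);print(g.sum(),P[g].mean(0),np.ptp(P[g],0),cv2.minAreaRect(P[g][:,:2].astype(np.float32)))
E
```

```text
1.9 [ 428.32236924 -147.14270604  338.76817775] [-1.79973971e+02  5.46433953e-03  8.70752284e+01] [-20.4   3.8  90.5  -0.   85.7 -17.5]
[[  -0.      -0.962   -0.272   77.036]
 [   1.      -0.      -0.       0.772]
 [   0.      -0.272    0.962 -170.58 ]
 [   0.       0.       0.       1.   ]] 264.90730995866994
303 [ 419.65302314 -141.66605286  173.37000933] [23.00576307 23.5584322  10.07402944] ((419.34442138671875, -142.31996154785156), (23.165712356567383, 22.339828491210938), 87.10259246826172)
```

View pics/w0.png

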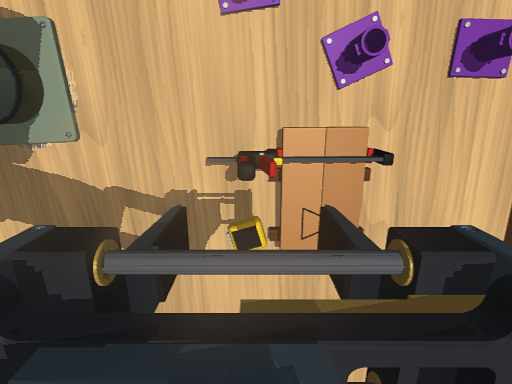

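The wrist view shows the grip at (245,165), the trigger at (270,165), the clamp bar along row 158, and the triangle at (310,222). I'll get the yaw from the board and bar.

```bash
python3 - <<'E'
from h import *
z=np.load("w0.npz");f={k:z[k] for k in("pixels","depth","fx","fy","cx","cy")};T=z["T"];P=cloud(f,T);ok=f["depth"]>0;Z=P[...,2]
# boards: per-row left/right edges & top edge
m=ok&(abs(Z-40)<6);m[:,:275]=0;m[245:]=0;m[:,380:]=0;m[120:]&=True
L=[];R=[];
for r in range(168,200):
    c=np.where(m[r])[0];c=c[c>275]
    L.append(P[r,c.min()]);R.append(P[r,c.max()])
for r in range(130,148):
    c=np.where(m[r])[0];L.append(P[r,c.min()]);R.append(P[r,c.max()])
L=np.array(L);R=np.array(R)
for E in(L,R):
    p=np.polyfit(E[:,1],E[:,0],1);print("edge yaw",-np.degrees(np.arctan(p[0])),"x at -200",np.polyval(p,-200))
U=np.array([P[np.where(m[:150,c])[0].min(),c] for c in range(290,362)]);p=np.polyfit(U[:,0],U[:,1],1);print("top yaw",np.degrees(np.arctan(p[0])),"y at 550",np.polyval(p,550))
b=ok&(Z>72)&(Z<84);b[:150]=0;b[170:]=0;b[:,:285]=0;b[:,372:]=0;q=P[b];p=np.polyfit(q[:,0],q[:,1],1);print("bar",len(q),np.degrees(np.arctan(p[0])),np.polyval(p,[430,550]),q[:,2].mean())
hsv=cv2.cvtColor(f["pixels"],cv2.COLOR_RGB2HSV);red=((hsv[...,0]<6)|(hsv[...,0]>174))&(hsv[...,1]>150)&ok&(Z>95)
print("red",P[red].mean(0),P[red].min(0),P[red].max(0))
# triangle: dark px on board
d=(m)&(hsv[...,2]<75);d[:195]=0;d[:,:297]=0;d[:,330:]=0;q=P[d];print("tri",len(q),q.min(0),q.max(0))
E
```

```text
edge yaw -2.760087607349722 x at -200 478.3811067445679
edge yaw -2.688529475121157 x at -200 626.3630563097607
top yaw 43.066929895001756 y at 550 -78.61451538022197
bar 393 -2.521436958693483 [-143.23754467 -148.5218416 ] 78.1422411698793
red [ 446.71483553 -139.24474716  145.23430465] [ 410.80659901 -154.17851898   99.79169875] [ 459.42672326 -130.13962452  157.20635828]
tri 44 [ 515.70519626 -307.60368063   38.91448212] [ 546.34158443 -245.34664877   42.32645153]
```

{"api": "send_rows", "payload": {
  "motion": [
    [0, 0.004, -0.1, 0, 0, 0, 1],
    [0, 0.004, -0.2, 0, 0, 0, 1],
    [0, 0.004, -0.29, 0, 0, 0, 1],
    [0, 0.004, -0.36, 0, 0, 0, 1],
    [0, 0.004, -0.41, 0, 0, 0, 1],
    [0, 0.004, -0.432, 0, 0, 0, 1],
    [0, 0.004, -0.432, 0, 0, 0, 1],
    [0, 0.004, -0.432, 0, 0, 0, 1]
  ],
  "squeeze": 30
}}

```text
time_s: 2.9
ee_pos: [429.8, -144.6, 124.0]
ee_rot: [179.9, 0.0, 87.2]
force: [0.5, 0.2, -0.2]
gripper_width: 91.1
gripper_force: 0.0
```

```bash
python3 - <<'E'
from h import *
f,T=wrist();b=eyes.grab_frame("side");a=eyes.grab_frame("scene")
c=lambda i,u,v:cv2.resize(i[v-60:v+60,u-65:u+65],(390,360))
save("w1",np.hstack([cv2.resize(f["pixels"],(400,360)),c(b["pixels"],195,245)]))
E
```

```text
(no output)
```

View pics/w1.png

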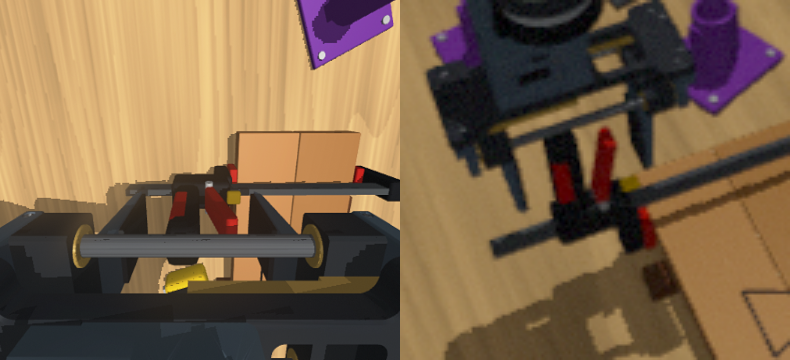

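The grip (left view (185,215)) and trigger (225,215) both stand between the open fingers. Closing.

{"api": "send_rows", "payload": {
  "motion": [
    [0, 0, 0, 0, 0, 0, 0.3],
    [0, 0, 0, 0, 0, 0, 0.1],
    [0, 0, 0, 0, 0, 0, -0.1],
    [0, 0, 0, 0, 0, 0, -0.4],
    [0, 0, 0, 0, 0, 0, -0.4],
    [0, 0, 0, 0, 0, 0, -0.4],
    [0, 0, 0, 0, 0, 0, -0.4],
    [0, 0, 0, 0, 0, 0, -0.4]
  ],
  "squeeze": 30
}}

```text
time_s: 4.05
ee_pos: [426.6, -144.3, 123.7]
ee_rot: [-179.8, 0.0, 87.3]
force: [-8.2, 0.3, 11.0]
gripper_width: 38.7
gripper_force: 30.0
```

{"api": "send_rows", "payload": {
  "motion": [
    [0, 0, 0, 0, 0, 0, -0.4],
    [0, 0, 0, 0, 0, 0, -0.4],
    [0, 0, 0, 0, 0, 0, 0],
    [0, 0, 0, 0, 0, 0, 0.5],
    [0, 0, 0, 0, 0, 0, 1],
    [0, 0, 0, 0, 0, 0, 1],
    [0, 0, 0, 0, 0, 0, 1],
    [0, 0, 0, 0, 0, 0, 1]
  ]
}}

```text
time_s: 5.05
ee_pos: [428.6, -144.1, 122.9]
ee_rot: [-180.0, -0.0, 87.2]
force: [-0.7, 1.2, 0.3]
gripper_width: 90.3
gripper_force: 0.0
```

{"api": "send_rows", "payload": {
  "motion": [
    [0, 0, 0.06, 0, 0, 0, 1],
    [0, 0, 0.16, 0, 0, 0, 1],
    [0, 0, 0.28, 0, 0, 0, 1],
    [0, 0, 0.4, 0, 0, 0, 1],
    [0, 0, 0.45, 0, 0, 0, 1],
    [0, 0, 0.45, 0, 0, 0, 1]
  ]
}}

```text
time_s: 5.8
ee_pos: [429.6, -144.5, 349.8]
ee_rot: [179.8, 0.1, 87.2]
force: [-0.2, -0.4, 0.2]
gripper_width: 91.5
gripper_force: 0.0
```

```bash
python3 - <<'E'
from h import *
f,T=wrist();P=cloud(f,T);ok=f["depth"]>0;Z=P[...,2]
hsv=cv2.cvtColor(f["pixels"],cv2.COLOR_RGB2HSV);red=((hsv[...,0]<6)|(hsv[...,0]>174))&(hsv[...,1]>150)&ok&(Z>95)
print("red",P[red].mean(0),P[red].min(0),P[red].max(0));print(env.state()["qpos"])
E
```

```text
red [ 447.56813335 -139.70573343  146.49943837] [ 411.09807271 -154.0681892    98.58498428] [ 459.85120583 -130.27217553  158.50762446]
[-2.00387985e+01  3.58773935e+00  8.94661733e+01 -3.41999040e-03
  8.69184518e+01 -1.72777944e+01]
```

The trigger sprang back to where it was before. Next I move above the torch.

{"api": "send_rows", "payload": {
  "motion": [
    [0.349, 0.665, 0, 0, 0, -1, 1],
    [0.349, 0.665, 0, 0, 0, -1, 1],
    [0.349, 0.665, 0, 0, 0, -1, 1],
    [0.349, 0.665, 0, 0, 0, -1, 1],
    [0.349, 0.665, 0, 0, 0, -1, 1],
    [0.349, 0.665, 0, 0, 0, -1, 1],
    [0.349, 0.665, 0, 0, 0, -1, 1],
    [0.349, 0.665, 0, 0, 0, -1, 1]
  ]
}}

```text
time_s: 6.85
ee_pos: [603.3, 189.9, 344.2]
ee_rot: [-179.9, 0.3, 27.4]
force: [-0.1, -0.2, -0.6]
gripper_width: 91.3
gripper_force: 0.0
```

{"api": "send_rows", "payload": {
  "motion": [
    [0, 0, -0.05, 0, 0, -0.537, 1],
    [0, 0, -0.1, 0, 0, -0.537, 1],
    [0, 0, -0.1, 0, 0, -0.537, 1],
    [0, 0, -0.1, 0, 0, -0.537, 1],
    [0, 0, -0.1, 0, 0, -0.537, 1],
    [0, 0, -0.1, 0, 0, -0.537, 1]
  ]
}}

```text
time_s: 7.6
ee_pos: [603.5, 188.0, 298.2]
ee_rot: [180.0, -0.0, -4.9]
force: [-0.3, 0.2, 0.2]
gripper_width: 91.2
gripper_force: 0.0
```

```bash
python3 - <<'E'
from h import *
f,T=wrist();P=cloud(f,T);ok=f["depth"]>0;X,Y,Z=P[...,0],P[...,1],P[...,2]
near=ok&(np.hypot(X-603,Y-188)<35)
print(env.state()["qpos"].round(1),T[:3,3])
for a,b in((60,80),(80,110),(110,140),(140,157),(157,175)):
    q=P[near&(Z>a)&(Z<b)]
    if len(q): print(a,len(q),q.mean(0).round(1),q.min(0).round(),q.max(0).round())
i=f["pixels"]
ub=np.where(near&(Z>60));print(ub[0].min(),ub[0].max(),ub[1].min(),ub[1].max())
save("t0",np.hstack([cv2.resize(i,(440,330)),cv2.resize(i[max(0,ub[0].min()-40):ub[0].max()+40,max(0,ub[1].min()-50):ub[1].max()+50],(360,330))]))
E
```

```text
[ 16.3  21.6  72.7  -0.   85.7 111.2] [681.05065278 181.20001439 468.85615701]
60 274 [612.  191.2  71.8] [588. 171.  60.] [628. 211.  80.]
80 58 [611.8 190.   96.5] [605. 179.  81.] [614. 202. 110.]
110 72 [611.7 189.4 126. ] [603. 179. 110.] [614. 202. 140.]
140 64 [611.5 189.8 149.5] [604. 179. 141.] [614. 202. 157.]
157 279 [603.1 190.5 162.2] [592. 179. 157.] [614. 201. 165.]
149 383 134 372
```

View pics/t0.png

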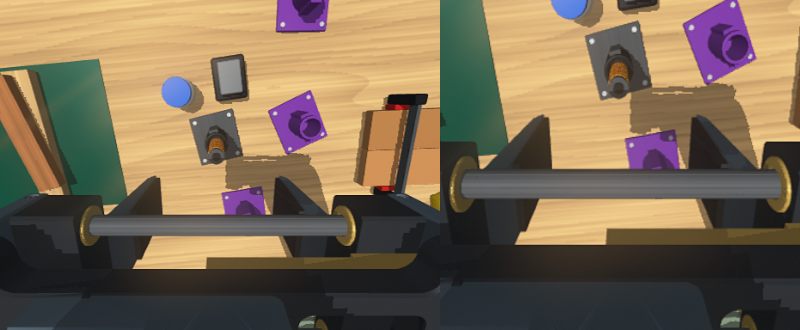

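The orange torch stands in the black holder at left-view (216,150), steel foot around it; the nearby ones at (295,125), (243,205) and (300,10) are purple, so this is the one meant. The torch axis is at about (603,190) and its tail at z≈162.

{"api": "send_rows", "payload": {
  "motion": [
    [0, 0.003, -0.1, 0, 0, 0, 1],
    [0, 0.003, -0.2, 0, 0, 0, 1],
    [0, 0.003, -0.29, 0, 0, 0, 1],
    [0, 0.003, -0.36, 0, 0, 0, 1],
    [0, 0.003, -0.394, 0, 0, 0, 1],
    [0, 0.003, -0.394, 0, 0, 0, 1],
    [0, 0.003, -0.394, 0, 0, 0, 0.2],
    [0, 0.003, -0.394, 0, 0, 0, -0.2],
    [0, 0.003, -0.394, 0, 0, 0, -0.7],
    [0, 0.003, -0.394, 0, 0, 0, -0.9],
    [0, 0.003, -0.394, 0, 0, 0, -0.9],
    [0, 0.003, -0.394, 0, 0, 0, -0.9],
    [0, 0.003, -0.394, 0, 0, 0, -0.9]
  ],
  "squeeze": 40
}}

```text
time_s: 9.28
ee_pos: [603.5, 189.8, 100.9]
ee_rot: [180.0, 0.0, -5.0]
force: [-0.1, 0.2, 0.0]
gripper_width: 23.9
gripper_force: 0.0
```

{"api": "send_rows", "payload": {
  "motion": [
    [0, 0, 0, 0, 0, 0, -0.9],
    [0, 0, 0, 0, 0, 0, -0.9],
    [0, 0, 0, 0, 0, 0, -0.9]
  ],
  "squeeze": 40
}}

```text
time_s: 9.65
ee_pos: [603.5, 189.8, 101.0]
ee_rot: [180.0, 0.0, -5.0]
force: [0.4, 0.3, -0.5]
gripper_width: 21.8
gripper_force: 40.0
```

{"api": "send_rows", "payload": {
  "motion": [
    [0, 0, 0.02, 0, 0, 0, -0.9],
    [0, 0, 0.05, 0, 0, 0, -0.9],
    [0, 0, 0.09, 0, 0, 0, -0.9],
    [0, 0, 0.14, 0, 0, 0, -0.9],
    [0, 0, 0.2, 0, 0, 0, -0.9],
    [0, 0, 0.27, 0, 0, 0, -0.9],
    [0, 0, 0.34, 0, 0, 0, -0.9],
    [0, 0, 0.4, 0, 0, 0, -0.9],
    [0, 0, 0.4, 0, 0, 0, -0.9],
    [0, 0, 0.4, 0, 0, 0, -0.9]
  ]
}}

```text
time_s: 10.9
ee_pos: [602.9, 189.6, 300.0]
ee_rot: [180.0, 0.1, -5.0]
force: [-0.5, -0.1, -1.7]
gripper_width: 21.7
gripper_force: 40.0
```

```bash
python3 - <<'E'
from h import *
from h import eyes
s=env.state();t=s["ee_pos"]
for n in("scene","side"):
    f=eyes.grab_frame(n);P=cloud(f);hsv=cv2.cvtColor(f["pixels"],cv2.COLOR_RGB2HSV);ok=f["depth"]>0
    near=ok&(np.hypot(P[...,0]-t[0],P[...,1]-t[1])<22)&(P[...,2]>130)
    q=P[near];zz=np.percentile(q[:,2],[0,1,5]);print(n,len(q),zz)
    for a in range(190,300,15):
        w=q[(q[:,2]>a)&(q[:,2]<a+15)]
        if len(w):print(a,len(w),w.mean(0).round(1),np.ptp(w,0).round())
print(t,s["ee_rot"],s["force"],s["gripper_width"],s["gripper_force"])
E
```

```text
scene 854 [211.46373774 214.99877024 224.08958755]
205 31 [608.4 183.  216.5] [19. 23.  8.]
220 52 [607.1 182.4 227.8] [25. 21. 14.]
235 62 [607.7 183.3 242.8] [23. 22. 15.]
250 57 [605.8 183.5 257. ] [22. 18. 15.]
265 51 [606.6 183.9 272.8] [19. 17. 14.]
280 45 [607.3 184.4 286.7] [19. 19. 14.]
295 52 [610.8 188.6 304.6] [28. 34. 11.]
side 588 [209.76280034 212.98171842 221.43640221]
205 27 [600.4 178.4 214.9] [21. 19. 10.]
220 47 [601.1 177.8 227.4] [25. 16. 14.]
235 50 [601.  179.1 242.6] [25. 24. 15.]
250 44 [601.5 179.8 257.7] [21. 17. 15.]
265 37 [601.2 179.2 272.9] [23. 16. 14.]
280 39 [601.3 178.9 287.1] [19. 18. 15.]
295 19 [597.1 182.6 303.3] [22. 36. 14.]
[602.86723965 189.59353805 299.97296732] [ 1.79955570e+02  9.91931640e-02 -4.97906711e+00] [-0.51697211 -0.07674428 -1.70367769] 21.74659439527958 40.00006020069122
```

{"api": "send_rows", "payload": {
  "motion": [
    [-0.02, -0.05, 0.02, 0, 0, 0, -0.9],
    [-0.06, -0.14, 0.04, 0, 0, 0, -0.9],
    [-0.1, -0.24, 0.04, -0.005, -0.06, 0, -0.9],
    [-0.14, -0.34, 0.04, -0.012, -0.14, 0, -0.9],
    [-0.18, -0.44, 0.04, -0.02, -0.23, 0, -0.9],
    [-0.22, -0.54, 0.04, -0.028, -0.33, 0, -0.9],
    [-0.26, -0.64, 0.04, -0.037, -0.43, 0, -0.9],
    [-0.3, -0.73, 0.04, -0.046, -0.53, 0, -0.9],
    [-0.34, -0.81, 0.03, -0.053, -0.62, 0, -0.9],
    [-0.365, -0.87, 0.02, -0.06, -0.7, 0, -0.9],
    [-0.38, -0.905, 0, -0.065, -0.747, 0, -0.9],
    [-0.382, -0.914, -0.04, -0.065, -0.747, 0, -0.9],
    [-0.382, -0.914, -0.08, -0.065, -0.747, 0, -0.9],
    [-0.382, -0.914, -0.12, -0.065, -0.747, 0, -0.9],
    [-0.382, -0.914, -0.15, -0.065, -0.747, 0, -0.9],
    [-0.382, -0.914, -0.15, -0.065, -0.747, 0, -0.9],
    [-0.382, -0.914, -0.15, -0.065, -0.747, 0, -0.9]
  ]
}}

```text
time_s: 13.12
ee_pos: [412.3, -267.5, 226.6]
ee_rot: [179.9, -45.0, -4.9]
force: [-0.5, 0.0, -1.6]
gripper_width: 21.5
gripper_force: 40.0
```

```bash
python3 - <<'E'
from h import *
s=env.state();f,T=wrist();print(s["qpos"].round(1),s["ee_pos"],s["ee_rot"],s["force"])
b=eyes.grab_frame("side");a=eyes.grab_frame("scene");np.savez("f0.npz",T=T,**{k+"_"+n:v for n,g in(("w",f),("a",a),("b",b)) for k,v in g.items()})
c=lambda i,u,v:cv2.resize(i[v-55:v+55,u-65:u+65],(400,300),interpolation=cv2.INTER_CUBIC)
save("f0",np.vstack([np.hstack([cv2.resize(f["pixels"],(400,300)),c(b["pixels"],255,275)]),np.hstack([c(a["pixels"],160,225),cv2.resize(b["pixels"],(400,300))])]))
E
```

```text
[-56.7  -1.7 128.2  61.   39.4  -6.2] [ 412.28883845 -267.47881885  226.61213891] [179.91042041 -45.01589584  -4.93339041] [-0.46161515  0.01730251 -1.55638017]
```

View pics/f0.png

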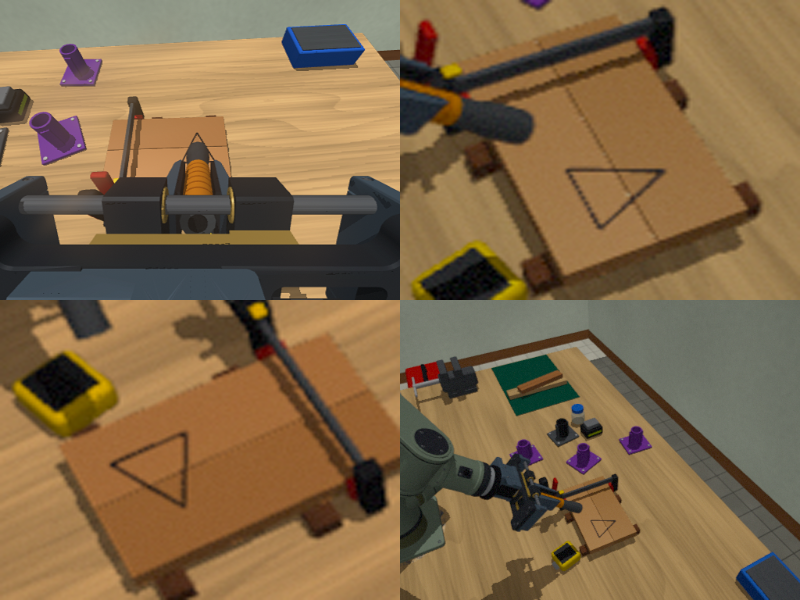

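The torch is held at 45°, pointing at the boards and clear of everything. The triangle's corners in the scene crop are (112,464), (187,434) and (184,507). I'll measure it exactly by intersecting rays with the board top, from both cameras.

```bash
python3 - <<'E'
from h import *
z=np.load("f0.npz");y=np.radians(-2.7);c,s_=np.cos(y),np.sin(y)
for n,(u0,v0,cr) in {"a":(160,225,[(112,164),(187,134),(184,207)]),"b":(255,275,[(167,168),(265,170),(200,228)])}.items():
    g=lambda k:z[f"{k}_{n}"]
    im=g("pixels");V=im.max(-1).astype(int)
    cr=np.array([((x)*130/400+u0-65,(w)*110/300+v0-55) for x,w in cr])
    mask=np.zeros(V.shape,np.uint8);big=cr.mean(0)+(cr-cr.mean(0))*1.25;cv2.fillPoly(mask,[big.astype(np.int32)],1)
    d=(mask>0)&(V<0.62*np.median(V[mask>0]));v,u=np.where(d)
    _,tri=cv2.minEnclosingTriangle(np.stack([u,v],-1).astype(np.float32)[:,None])
    def plane(p,h=40):
        r=np.column_stack([(p[:,0]-g("cx"))/g("fx"),(p[:,1]-g("cy"))/g("fy"),np.ones(len(p))])@g("R");C=-g("R").T@g("t")
        return C+r*((h-C[2])/r[:,2])[:,None]
    W=plane(tri[:,0]);Wc=plane(cr)
    print(n,d.sum(),W[:,:2].round(1).tolist(),"cent",W.mean(0).round(1),"click",Wc[:,:2].round(1).tolist(),Wc.mean(0).round(1),"sides",[np.linalg.norm(W[i]-W[i-1]).round(1) for i in range(3)])
    dep=g("depth");P=cloud({k:g(k) for k in("depth","fx","fy","cx","cy","R","t")})
    p=P[mask>0][:,2];print("z",np.median(p))
    # torch axis: orange/dark pts near torch
    t=np.array([412.3,-267.5,226.6]);dv=np.array([.7044,-.0616,-.7071]);Q=P[dep>0]-t;al=Q@dv;pr=Q-al[:,None]*dv;k=(np.linalg.norm(pr,axis=1)<25)&(al>0)&(al<120)
    q=Q[k];print("torch far",np.percentile(al[k],[95,99,100]).round(1),[(pr[k][(al[k]>a)&(al[k]<a+15)].mean(0)).round(1).tolist() for a in(15,35,55,72)])
E
```

```text
a 60 [[515.0, -245.1], [513.1, -313.0], [584.6, -280.3]] cent [ 537.6 -279.5   40. ] click [[515.4, -308.4], [520.2, -245.6], [584.6, -280.9]] [ 540.1 -278.3   40. ] sides [np.float64(78.0), np.float64(67.9), np.float64(78.6)]
z 40.69810343237772
torch far [83.2 86.7 88.2] [[5.1, 0.2, 5.0], [5.0, -0.2, 5.0], [6.5, -0.1, 6.5], [6.5, -0.1, 6.5]]
b 75 [[586.7, -282.0], [518.4, -246.9], [515.3, -310.3]] cent [ 540.1 -279.7   40. ] click [[520.5, -246.7], [586.5, -282.9], [516.7, -310.8]] [ 541.3 -280.1   40. ] sides [np.float64(76.9), np.float64(76.8), np.float64(63.4)]
z 40.01255508613845
torch far [86.  89.4 90.2] [[3.3, -9.0, 4.1], [3.4, -8.4, 4.1], [3.8, -9.0, 4.5], [4.3, -9.5, 5.1]]
```

{"api": "send_rows", "payload": {
  "motion": [
    [0.003, 0, -0.02, 0, 0, 0, -0.9],
    [0.003, 0, -0.045, 0, 0, 0, -0.9],
    [0.003, 0, -0.075, 0, 0, 0, -0.9],
    [0.003, 0, -0.098, 0, 0, 0, -0.9],
    [0.003, 0, -0.106, 0, 0, 0, -0.9],
    [0.003, 0, -0.106, 0, 0, 0, -0.9],
    [0.003, 0, -0.106, 0, 0, 0, -0.9],
    [0.003, 0, -0.106, 0, 0, 0, -0.9],
    [0.003, 0, -0.106, 0, 0, 0, -0.9],
    [0.003, 0, -0.106, 0, 0, 0, -0.9]
  ]
}}

```text
time_s: 14.52
ee_pos: [414.0, -267.2, 173.1]
ee_rot: [180.0, -45.0, -5.0]
force: [0.1, 0.4, -0.8]
gripper_width: 21.6
gripper_force: 40.0
```

```bash
python3 - <<'E'
from h import *
b=eyes.grab_frame("side");a=eyes.grab_frame("scene");s=env.state()
print(s["ee_pos"],s["ee_rot"],s["force"],np.abs(s["qvel"]).max(),s["gripper_force"])
t=s["ee_pos"];dv=Ro.from_euler('xyz',s["ee_rot"],degrees=True).as_matrix()[:,2];print("aim",t+dv*(40-t[2])/dv[2])
for f in(a,b):
    P=cloud(f);Q=P[f["depth"]>0]-t;al=Q@dv;pr=Q-al[:,None]*dv;k=(np.linalg.norm(pr,axis=1)<20)&(al>0)&(al<120)
    print("tip",np.percentile(al[k],[95,99,100]).round(1),[(pr[k][(al[k]>x)&(al[k]<x+15)].mean(0)).round(1).tolist() for x in(15,35,55,72)])
c=lambda i,u,v:cv2.resize(i[v-75:v+75,u-75:u+75],(400,400),interpolation=cv2.INTER_CUBIC)
save("f1",np.hstack([c(a["pixels"],170,210),c(b["pixels"],240,265)]))
E
```

```text
[ 413.99776797 -267.2056795   173.0081178 ] [179.99534478 -44.99028002  -4.9778839 ] [ 0.5769728 -0.3392646 -1.7599954] 0.07831889122757266 39.999913573265076
aim [ 546.45793794 -278.75826199   40.        ]
tip [83.4 86.7 88.3] [[4.9, -0.1, 4.9], [4.8, 0.6, 4.8], [5.9, 0.3, 5.9], [6.0, -0.1, 6.0]]
tip [85.5 89.5 91.1] [[3.4, -8.7, 4.2], [3.5, -7.9, 4.2], [4.0, -9.2, 4.8], [4.2, -9.5, 5.0]]
```

View pics/f1.png

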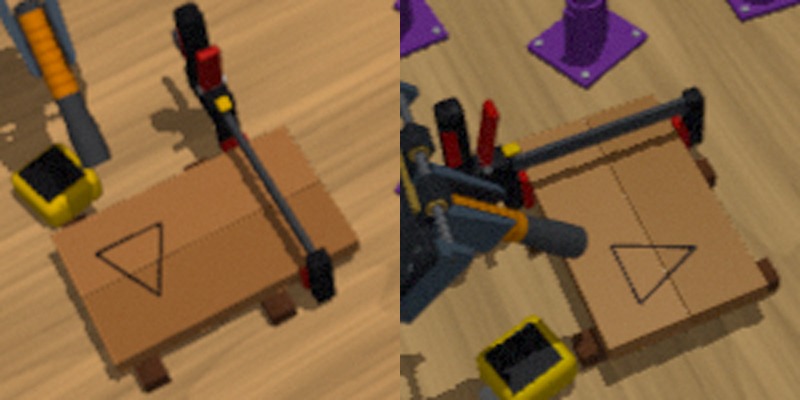

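The torch head (side crop (570,240)) points at the triangle (650,270) from 100 mm away. It clears the boards, clamp and tape, and the trigger is released.

```bash
python3 -c "
from workcell import env
print(env.job_done())"
```

```text
the job is handed in; nothing more can be done
None
```

The job is handed in, with no verdict returned: the trigger was squeezed to its stop and sprang back, and the torch is held still at 45° with its lens about 100 mm from the triangle, aimed within a few mm of its middle and touching nothing.

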